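# Load a biscuit tin into the spring dispenser

### The arm

A 7-joint arm with a two-finger parallel gripper is mounted at the origin on the work surface. World frame = base frame: x ahead of the robot, y to its left, z up, the work surface at z = 0. Lengths are in m, angles in rad, forces in N, time in s.
With the tool pointing down it reaches from about 0.425 to 0.925 m from the base axis. Payload 6.8 kg.
Tool frame: the origin (TCP) lies between the finger pads; the fingertips stand r.tip_extent ahead of it and the grasp point (between the pads) lies 5 mm behind it (r.tip_extent is the distance from the TCP to the fingertips, in m); y points along the fingers, x is the direction in which the jaws open and shut, and the axes are right-handed (so a half turn about y gives the same grasp; the last joint's range is limited). The gripper opens to 85 mm and grips with 20 to 120 N. Pads are 22 mm wide; open, the fingers measure 114 mm over their backs; the gripper's body (76 mm by 85 mm) begins 54 mm behind the grasp point. The pads swing forward as they close: fully open they stand 13 mm farther back than shut.
Start: joints at [1.136, 0.477, 0.022, 1.555, -0.011, 1.109, -0.083], TCP at [0.217, -0.639, 0.245] pointing down, gripper open.
Joint ranges: [-2.96, 2.96], [-0.34, 2.1], [-1.41, 1.46], [0.24, 2.44], [-1.37, 4.51], [0.17, 1.92], [-2.96, 2.96]. Speed limits (rad/s): [2.39, 2.39, 3.14, 3.14, 3.14, 3.14, 3.14].

### API

Orientations are given as a rotation vector (axis times angle).
In Python, from bench import r gives the robot as it stands.
- The arm moves only by the tool send_rows, never from a script. Its argument "plan" is a list of rows, each a list of 5 numbers: the shift along the tool's x, y, z in cm, then the turn about the tool's y in degrees, then the opening, from 0 (shut) to 1 (fully open). In form: [[dx, dy, dz, spin, grip], ...]. A call has 1 to 12 rows; each row shifts and turns the commanded pose from where the row before left it, along the tool's axes as they then stand; what a row does not reach is not made up. A row lasts 1/8 s, in which the tool goes at most 62.5 mm and 10.7 degrees, less where a joint would pass 70% of its speed; a pose out of reach is approached as far as the arm can. A call is refused whole if a number of a shift passes 6.25 or a number of a turn 10.7, either way. A call with a gripper value outside its range is refused whole. The fingers move at their own pace and stop on an object; "force" is the grip in N (left out, the last holds). Time passes only in rows, so rows that do not move let the fingers close. It gives the time, the measured TCP pose, the force and the opening at its end, in the units of the state.
- r.get_obs(): the state, without advancing time (a new reading comes with each control period).
- r.grab_frame(name): name is "scene" or "top" or "wrist"; returns a dict with "image" (420x560x3 uint8, red, green, blue), "camera_matrix" (3x3 intrinsics, pixels), "cam_to_world" (4x4, takes a point from camera to world coordinates). Camera axes: x right, y down, z forward; pixel columns grow to the right and rows downward; lengths in m; the calibration is good to about 2 mm. A picture is of the moment at which its call begins. There is no depth.
- r.hand_in(): hands the job in, once; it reports no verdict.
Trained networks look in the newest picture that a camera, given by its name, has taken for a name from the list of things; names that differ only in an ending like _2 or _b are one class to them, and where a whole thing is asked for, a point or a joint stands for the part that bears it (a point fixed in the world has none). Each returns a list of dicts, best first, with "p" (0 to 1); they miss things now and then, are a little off and sometimes report something else, mostly with a low value. They report only what shows in the picture. A call takes as long as a camera call. They do not tell look-alikes from the thing itself.
- r.recognise(camera, target): "rect" ([left, top, right, bottom] in pixels, round what is visible of it).
The state is a dict: "clock": time; "joints": joint angles; "qvel": joint speeds; "tau": joint torques, N m; "tcp_pos": TCP position; "orientation": TCP orientation; "contact_force": force on the tool from outside, world axes, zero at the start; "moment": the same for the moment, N m; "grip_width": finger opening in m.
Only numpy, scipy, OpenCV 4.12 (cv2) and the standard library are available. Lean on these libraries where they do the work, as an engineer would, in place of code of your own. Each camera call takes 0.05 s, during which the arm holds its last target.

### The job

On the counter stands a spring-loaded tin dispenser with one small biscuit tin already in it. Among the other tins on the counter find the one of the same size, set it flat on top of that tin between the guides and push the pile down until the new tin has snapped under both catches, then let go so that it stays held down there.

Things in the scene. Friction and masses are not known exactly. Their poses are not given: they have to be found in the camera images.
- tin: The loose tin to load: closed plain-steel tin, 54 mm diameter, 34 mm high, flat lid, about 0.12 kg; origin at the centre of its underside, z up. It stands on the counter near two unwanted steel tins: a wider one (76 mm diameter, 34 mm high) and a slim tall one (38 mm diameter, 60 mm high); which stands where changes.
- tin_loaded: An equal tin (54 x 34 mm, origin at the centre of its underside) already in the dispenser, on its spring platform, lid up against the catches at 100 mm. Pushing it 50 mm down meets the bottom stop. Spring 5 N at the start, 9 N at the bottom; up to about 12 N with the catches.
- dispenser: Fixed steel dispenser, base 116 x 110 x 10 mm, origin at the centre of its underside, z up. Round upright well on the z axis: four posts leave a 64 mm circle, flared at the top (122 mm high). Open towards +y and -y (44 mm between posts, down to the base) for fingers holding a tin across y; end plates at +x and -x (46 mm wide, 45 to 51 mm from the axis, 122 mm high).
- catch_level (a point): Point on the well's axis at catch tip height, 100 mm above the dispenser's base. At +x and -x a hinged catch 12 mm wide slopes in to 18 mm from the axis. A tin just set in rests on them, underside 9 mm above this point. Pushed down until its lid is 10 mm below (push 12 to 16; 16 is the stop), they spring over it; released, it rises until its lid bears on them here.
Mind the look-alikes: they are no part of the job. What is shaped like the tin but red is not meant.

How it is judged:
By the outcome, as a careful person would: the job done as asked, in the order asked, and still so for the second after the job is handed in, with the robot touching nothing.
It also fails if it takes over 38 s, if anything falls off the work surface, if the arm or the gripper's body presses on something with over 40 N, if the wrist force passes 120 N, or if a joint passes its speed limit or range.

## Working session

There is one attempt and no reset: what is moved stays moved. The work goes in short steps, Python scripts to look and compute and a tool call to move; the robot and the scene stay as the last step left them, time stands still between calls to the robot, and variables do not carry over. Pictures are saved under pics/ and viewed, and the job is handed in when it is done.

Besides the shell and the picture viewer there is one more tool, called after ">>>" as name([rows], argument=value, ...), one row to a line, values as JSON. send_rows: Moves the arm, as the interface text tells. Its arguments: {"type":"object","properties":{"plan":{"type":"array","items":{"type":"array","items":{"type":"number"}}},"force":{"type":"number"}},"required":["plan"]}

```bash
mkdir -p pics; ls
python3 - <<'E'
from bench import r
import cv2,numpy as np
o=r.get_obs(); print({k:np.round(v,4) for k,v in o.items()}, r.tip_extent)
for n in ["scene","top"]:
    f=r.grab_frame(n); cv2.imwrite(f"pics/{n}0.png",cv2.cvtColor(f["image"],cv2.COLOR_RGB2BGR))
    print(n,f["camera_matrix"].round(1).tolist(),f["cam_to_world"].round(4).tolist())
    for t in ["tin","tin_loaded","dispenser"]:
        print(t,[(np.round(d["rect"]).tolist(),round(d["p"],2)) for d in r.recognise(n,t)])
E
```

```text
pics
{'clock': np.float64(0.0), 'joints': array([ 1.1359,  0.4778,  0.0223,  1.5565, -0.0115,  1.1093, -0.0831]), 'qvel': array([ 0.0003,  0.0012, -0.0006,  0.0015, -0.0003,  0.0008,  0.0009]), 'tau': array([ 2.00000e-04, -5.96451e+01,  1.60800e+00, -2.81198e+01,
        1.25000e-02,  9.40000e-03,  0.00000e+00]), 'tcp_pos': array([ 0.2165, -0.6387,  0.2443]), 'orientation': array([-1.3452,  0.9664, -0.9638]), 'contact_force': array([0.4878, 0.6467, 0.728 ]), 'moment': array([ 0.0552,  0.026 , -0.0158]), 'grip_width': np.float64(0.0855)} 0.014
scene [[497.6, 0.0, 289.9], [0.0, 497.6, 213.7], [0.0, 0.0, 1.0]] [[-0.3197, 0.5217, -0.791, 1.2989], [0.9475, 0.1758, -0.267, 0.2434], [-0.0002, -0.8348, -0.5505, 0.6328], [0.0, 0.0, 0.0, 1.0]]
tin [([190.0, 207.0, 216.0, 230.0], 0.97), ([144.0, 219.0, 173.0, 246.0], 0.88)]
tin_loaded [([381.0, 219.0, 412.0, 232.0], 0.51)]
dispenser [([355.0, 200.0, 418.0, 291.0], 0.59)]
top [[539.3, 0.0, 272.0], [0.0, 539.3, 209.3], [0.0, 0.0, 1.0]] [[0.0012, -0.9869, 0.1615, 0.38], [-0.9999, -0.0032, -0.0123, -0.0037], [0.0126, -0.1615, -0.9868, 1.2111], [0.0, 0.0, 0.0, 1.0]]
tin [([381.0, 202.0, 407.0, 224.0], 0.92), ([354.0, 233.0, 378.0, 260.0], 0.89)]
tin_loaded [([163.0, 222.0, 188.0, 248.0], 0.7)]
dispenser [([153.0, 209.0, 208.0, 268.0], 0.82)]
```

Run:
```python
import cv2
a=cv2.imread("pics/scene0.png");b=cv2.imread("pics/top0.png")
cv2.imwrite("pics/s1.png",cv2.resize(a[160:310,100:440],None,fx=2.3,fy=2.3,interpolation=cv2.INTER_CUBIC))
cv2.imwrite("pics/t1.png",cv2.resize(b[160:310,130:430],None,fx=2.6,fy=2.6,interpolation=cv2.INTER_CUBIC))
```

```text
(no output)
```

View pics/s1.png

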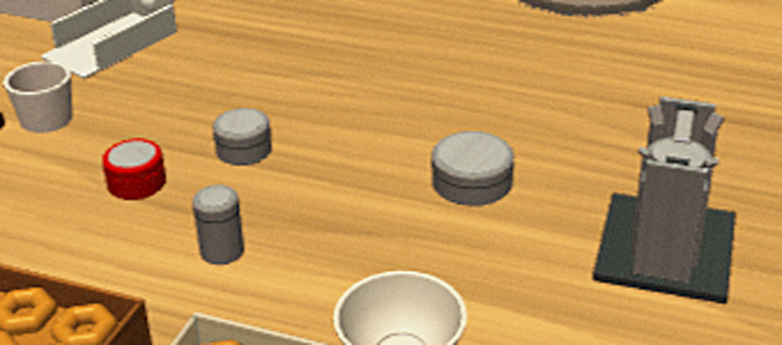

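View pics/t1.png

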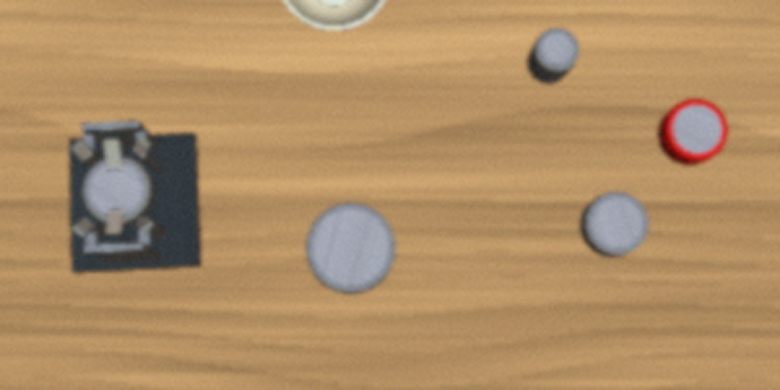

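View pics/top0.png

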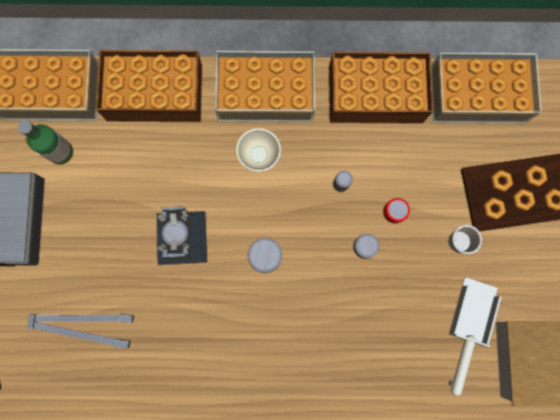

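Candidates in the top view: the plain steel tin at (367,246), the red one at (398,210), the wide one at (265,255) and the slim tall one at (344,181). The plain one at (367,246) fits by size. I'll measure all of them and check in a crop.

```bash
cat > h.py <<'E'
import cv2,numpy as np
from bench import r
from scipy.spatial.transform import Rotation as R
def ray(f,uv,z):
    K=f["camera_matrix"];T=f["cam_to_world"]
    uv=np.atleast_2d(np.array(uv,float))
    d=np.c_[uv,np.ones(len(uv))]@np.linalg.inv(K).T@T[:3,:3].T
    s=(z-T[2,3])/d[:,2]
    return T[:3,3]+d*s[:,None]
def proj(f,P):
    K=f["camera_matrix"];T=f["cam_to_world"]
    p=(np.atleast_2d(P)-T[:3,3])@T[:3,:3]
    p=p@K.T
    return p[:,:2]/p[:,2:]
def save(n,im,box=None,s=1):
    if box: im=im[box[1]:box[3],box[0]:box[2]]
    cv2.imwrite("pics/"+n,cv2.resize(cv2.cvtColor(im,cv2.COLOR_RGB2BGR),None,fx=s,fy=s,interpolation=cv2.INTER_CUBIC))
E
python3 - <<'E'
from h import *
o=r.get_obs();M=R.from_rotvec(o["orientation"]).as_matrix();print(M.round(3),o["clock"])
f=r.grab_frame("top");im=f["image"]
hsv=cv2.cvtColor(im,cv2.COLOR_RGB2HSV)
m=((hsv[...,1]<70)&(hsv[...,2]>110)).astype(np.uint8)
n,l,st,c=cv2.connectedComponentsWithStats(m)
for i in range(1,n):
    if st[i,4]>100 and st[i,4]<1500 and 150<c[i,0]<420 and 150<c[i,1]<300:
        a=st[i,4]; p=ray(f,c[i],0.034)[0]; x=np.linalg.norm(p-f["cam_to_world"][:3,3])
        cs=max(cv2.findContours((l==i).astype(np.uint8),0,1)[0],key=len)[:,0]
        (u,v),rad=cv2.minEnclosingCircle(cs)
        print(c[i].round(1),a,"xy@34",p.round(4),"dia mm",round(2*np.sqrt(a/np.pi)*x/539.3*1000,1),"@100",ray(f,c[i],.1)[0].round(4))
save("c1.png",im,(320,160,420,270),5.4)
save("d1.png",im,(145,195,220,275),7)
# dark base
d=((hsv[...,2]<75)).astype(np.uint8)
n,l,st,c=cv2.connectedComponentsWithStats(d)
for i in range(1,n):
    if 150<c[i,0]<220 and 190<c[i,1]<280 and st[i,4]>300: print("base",st[i],cv2.minAreaRect(np.argwhere(l==i)[:,::-1].astype(np.float32)))
E
```

```text
[[ 0.321 -0.     0.947]
 [-0.947  0.     0.321]
 [-0.    -1.     0.   ]] 0.4
[344.1 178.5] 215 xy@34 [ 0.6431 -0.1795  0.034 ] dia mm 37.4 @100 [ 0.6283 -0.1696  0.1   ]
[397.7 209.2] 253 xy@34 [ 0.5739 -0.2972  0.034 ] dia mm 40.9 @100 [ 0.563  -0.2808  0.1   ]
[167.1 211.4] 114 xy@34 [0.5672 0.213  0.034 ] dia mm 27.1 @100 [0.5567 0.2009 0.1   ]
[174.2 232.1] 562 xy@34 [0.5214 0.196  0.034 ] dia mm 59.6 @100 [0.5135 0.1848 0.1   ]
[367.2 245.3] 452 xy@34 [ 0.4935 -0.2271  0.034 ] dia mm 53.5 @100 [ 0.4871 -0.2146  0.1   ]
[264.5 254.9] 946 xy@34 [ 0.4719 -0.0021  0.034 ] dia mm 76.0 @100 [ 0.4668 -0.0022  0.1   ]
[172.8 252.3] 120 xy@34 [0.4771 0.1977 0.034 ] dia mm 27.5 @100 [0.4717 0.1864 0.1   ]
base [ 158  210   48   54 1414] ((181.5, 236.5), (53.0, 47.0), 90.0)
```

View pics/c1.png

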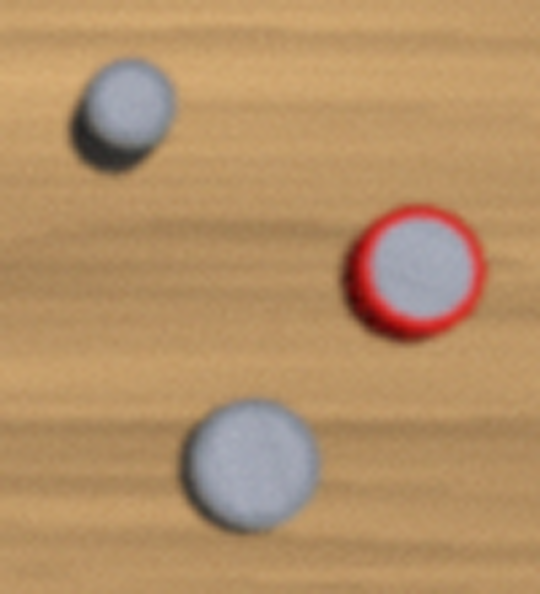

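View pics/d1.png

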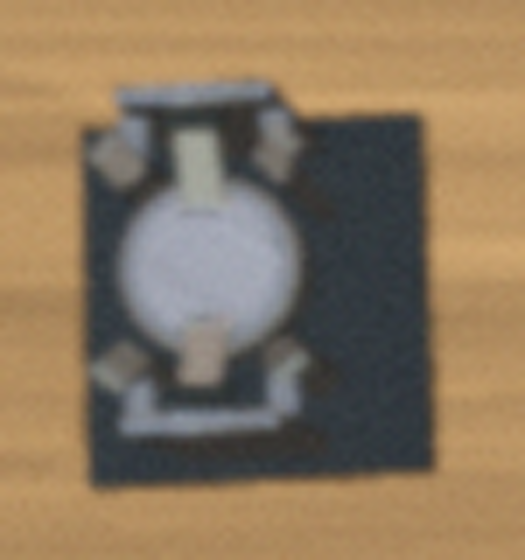

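The crop confirms it: (367,246) is plain steel and 53.5 mm across; the others measure 37 and 76 mm or are red. Next, the dispenser pose, fitted from the base corners and plate tops.

Run:
```python
from h import *
from scipy.optimize import least_squares
f=r.grab_frame("top")
q=lambda a:np.array(a,float)/7+[145,195]-0.43
base=q([(83,128),(420,115),(435,470),(93,487)])  # TL TR BR BL : TL=+x+y, TR=+x-y
print(ray(f,base,.01).round(4).tolist())
B=np.array([(58,55,10),(58,-55,10),(-58,-55,10),(-58,55,10)])/1000
# far plate top: outer edge ends (117,92),(268,80); near plate outer edge (122,433),(280,425)
pl=q([(117,90),(268,78),(280,427),(122,435)])
P=np.array([(51,23,122),(51,-23,122),(-51,-23,122),(-51,23,122)])/1000
L=q([(210,265)]);LP=np.array([(0,0,.1)])
obj=np.r_[B,P,LP];uv=np.r_[base,pl,L]
def tf(p): 
    c,s=np.cos(p[2]),np.sin(p[2]); return obj@np.array([[c,-s,0],[s,c,0],[0,0,1]]).T+[p[0],p[1],0]
s=least_squares(lambda p:(proj(f,tf(p))-uv).ravel(),[.51,.18,0],loss="soft_l1")
print(s.x.round(4),np.degrees(s.x[2]));print((proj(f,tf(s.x))-uv).round(2).tolist())
print("lid",ray(f,L,.1).round(4))
im=cv2.resize(f["image"][195:275,145:220],None,fx=7,fy=7,interpolation=cv2.INTER_CUBIC)
for p in proj(f,tf(s.x)): cv2.circle(im,tuple(int(v) for v in (p+.43-[145,195])*7),4,(0,255,0),-1)
th=np.linspace(0,6.28,40);obj=np.c_[.027*np.cos(th),.027*np.sin(th),th*0+.1]
for p in proj(f,tf(s.x)): cv2.circle(im,tuple(int(v) for v in (p+.43-[145,195])*7),2,(255,0,0),-1)
save("d2.png",im)
# scene check
f=r.grab_frame("scene");obj=np.r_[B,P]
im=cv2.resize(f["image"][190:300,340:430],None,fx=5,fy=5,interpolation=cv2.INTER_CUBIC)
for p in proj(f,tf(s.x)): cv2.circle(im,tuple(int(v) for v in (p+.4-[340,190])*5),3,(0,255,0),-1)
save("d3.png",im)
```

```text
[[0.5677, 0.2412, 0.01], [0.5723, 0.1332, 0.01], [0.4584, 0.126, 0.01], [0.4528, 0.2339, 0.01]]
[0.5128 0.1839 0.0558] 3.1958461310926918
[[-0.39, 0.03], [0.45, -0.65], [0.12, 0.19], [-0.77, 0.44], [-0.4, -0.47], [0.59, 0.08], [0.3, 0.08], [-0.03, 0.16], [0.02, -0.0]]
lid [[0.5128 0.1839 0.1   ]]
```

View pics/d2.png

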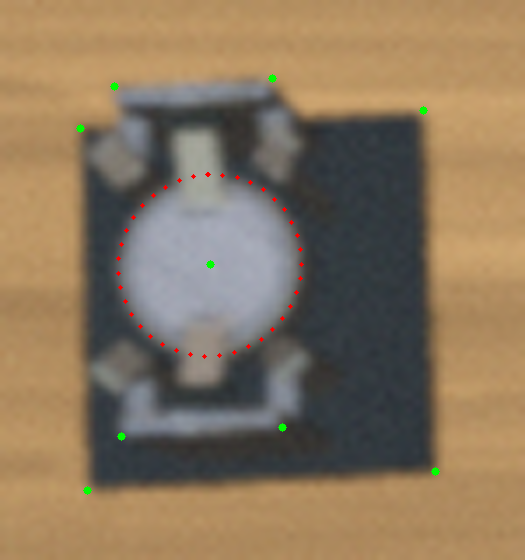

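View pics/d3.png

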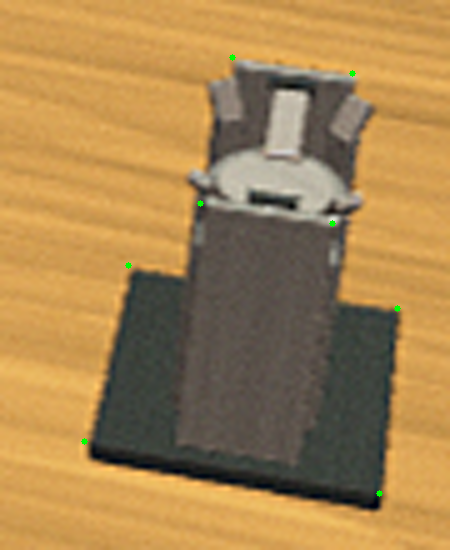

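>>> send_rows([
  [0,0,0,8,1],
  [0,0,0,7.5,1],
  [-4,0,3,0,1],
  [-4,0,3,0,1],
  [-4,0,3,0,1],
  [-4,0,3,0,1],
  [-4,0,3,0,1],
  [-4,0,3,0,1],
  [-4,0,3,0,1],
  [-4,0,3,0,1],
  [-4,3,3,0,1],
  [-2,3,2,0,1],
], force=60)

```text
clock: 2.05
tcp_pos: [0.4867, -0.2409, 0.1853]
orientation: [-1.235, 1.164, -1.166]
contact_force: [-0.0, -0.5, 0.2]
grip_width: 0.0853
```

```bash
cat >> h.py <<'E'
def st():
    o=r.get_obs();M=R.from_rotvec(o["orientation"]).as_matrix()
    print("t",round(float(o["clock"]),2),"tcp",o["tcp_pos"].round(4),"jaw",np.degrees(np.arctan2(M[1,0],M[0,0])).round(2),"down",M[:,1].round(4),"F",o["contact_force"].round(1),"w",round(float(o["grip_width"]),4))
    return o,M
def go(target):
    o,M=st(); print("shift tool cm",(M.T@(np.array(target)-o["tcp_pos"])*100).round(2))
E
python3 - <<'E'
from h import *
go([.4935,-.2271,.017])
for n in ["scene","wrist"]:
    f=r.grab_frame(n);im=f["image"].copy()
    th=np.linspace(0,6.28,60);c=np.c_[.4935+.027*np.cos(th),-.2271+.027*np.sin(th),th*0+.034]
    print(n,proj(f,[.4935,-.2271,.034]).round(1), f["cam_to_world"][:3].round(3).tolist())
    for p in proj(f,c): cv2.circle(im,tuple(int(round(v)) for v in p),0,(255,0,0),-1)
    save(f"{n}2.png",im)
    if n=="scene": save("scene2c.png",im,(130,180,250,260),6)
E
```

```text
t 2.05 tcp [ 0.4867 -0.2409  0.1853] jaw -86.59 down [ 2.2e-03  1.0e-04 -1.0e+00] F [-0.  -0.5  0.2] w 0.0853
shift tool cm [-1.34 16.83  0.72]
scene [[204.2 212.3]] [[-0.32, 0.522, -0.791, 1.299], [0.948, 0.176, -0.267, 0.243], [-0.0, -0.835, -0.55, 0.633]]
wrist [[269.1 185.7]] [[0.063, -0.95, -0.307, 0.565], [-0.998, -0.061, -0.014, -0.233], [-0.005, 0.307, -0.952, 0.309]]
```

View pics/wrist2.png

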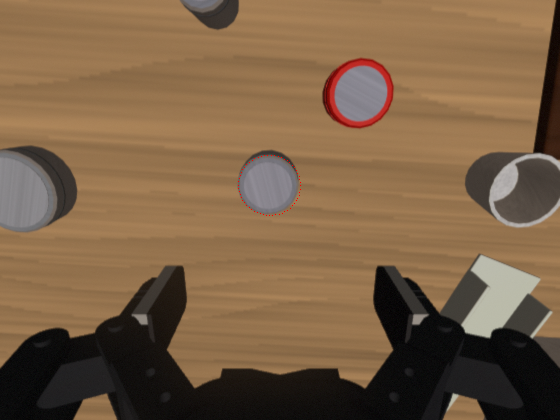

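View pics/scene2c.png

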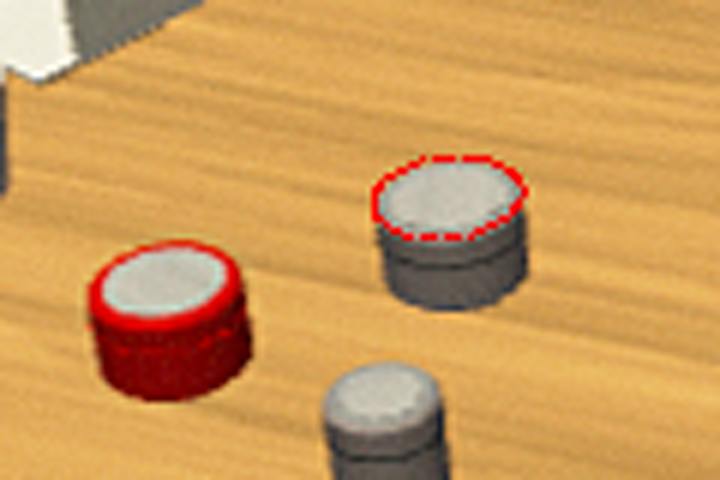

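The outline computed from the top camera fits the tin in both the wrist view (269,186) and the scene view. Descending to grasp.

>>> send_rows([
  [-1.34,2,0.72,0,1],
  [0,3,0,0,1],
  [0,3,0,0,1],
  [0,3,0,0,1],
  [0,3,0,0,1],
  [0,1.8,0,0,1],
  [0,1,0,0,1],
  [0,0,0,0,1],
])

```text
clock: 3.15
tcp_pos: [0.4913, -0.2301, 0.0174]
orientation: [-1.235, 1.168, -1.168]
contact_force: [-0.8, 0.1, 0.6]
grip_width: 0.0856
```

>>> send_rows([
  [0,0,0,0,0.5],
  [0,0,0,0,0.3],
  [0,0,0,0,0],
  [0,0,0,0,0],
  [0,0,0,0,0],
  [0,0,0,0,0],
], force=80)

```text
clock: 3.9
tcp_pos: [0.4921, -0.23, 0.0186]
orientation: [-1.235, 1.166, -1.169]
contact_force: [-1.2, 0.4, 7.5]
grip_width: 0.0515
```

Run:
```python
from h import *
go([.4935,-.2271,.017])
f=r.grab_frame("wrist");save("wrist3.png",f["image"])
```

```text
t 3.9 tcp [ 0.4921 -0.23    0.0186] jaw -86.77 down [ 1.8e-03 -7.0e-04 -1.0e+00] F [-1.2  0.4  7.5] w 0.0515
shift tool cm [-0.28  0.16  0.15]
```

View pics/wrist3.png

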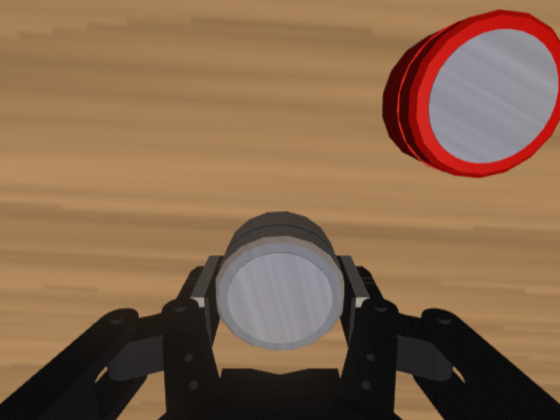

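>>> send_rows([
  [0,-0.5,0,0,0],
  [0,-1,0,0,0],
  [0,-2,0,0,0],
  [0,-3,0,0,0],
  [0,-4,0,0,0],
  [0,-4,0,0,0],
  [0,-3,0,0,0],
  [0,0,0,0,0],
])

```text
clock: 4.95
tcp_pos: [0.4927, -0.2304, 0.1954]
orientation: [-1.233, 1.163, -1.172]
contact_force: [0.4, 0.1, -1.5]
grip_width: 0.0513
```

Run:
```python
from h import *
o,M=st()
t=o["tcp_pos"]
for n in ["wrist","top","scene"]:
    f=r.grab_frame(n)
    im=f["image"].copy()
    if n!="wrist":
        p=proj(f,t)[0].astype(int);print(n,p)
        save(f"{n}4.png",im,(max(p[0]-60,0),max(p[1]-50,0),p[0]+60,p[1]+50),6)
    else:
        # tin axis hypothesised at t + M*(0,*,dz) ; draw lid circle for TCP offset 0
        th=np.linspace(0,6.28,90)
        for off,col in ((0,(255,0,0)),(.0015,(0,255,0))):
            c=t+np.c_[.027*np.cos(th),.027*np.sin(th),th*0+.016]+off*M[:,2]
            for p in proj(f,c): cv2.circle(im,tuple(int(round(v)) for v in p),0,col,-1)
        save("wrist4.png",im,(180,200,380,360),4)
```

```text
t 4.95 tcp [ 0.4927 -0.2304  0.1954] jaw -86.79 down [ 0.0053 -0.0021 -1.    ] F [ 0.4  0.1 -1.5] w 0.0513
top [384 237]
scene [195 145]
```

View pics/wrist4.png

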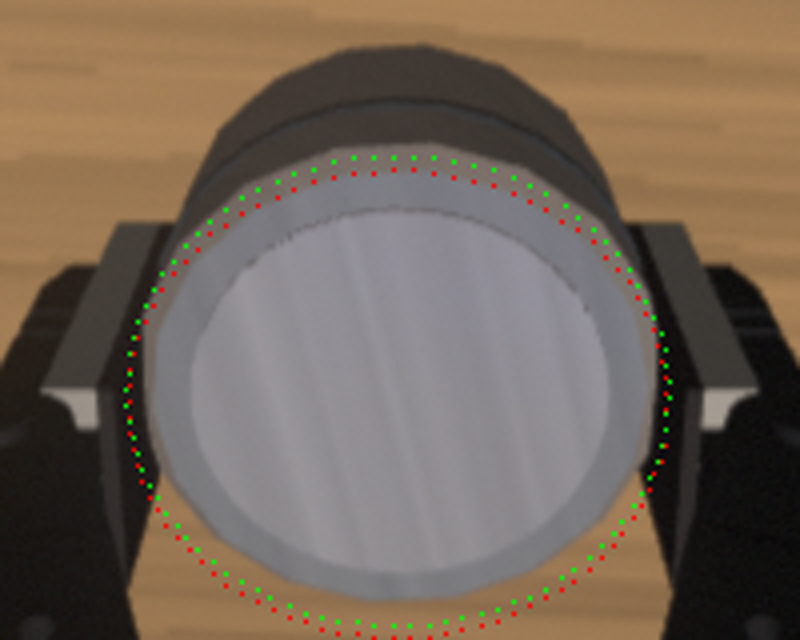

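View pics/scene4.png

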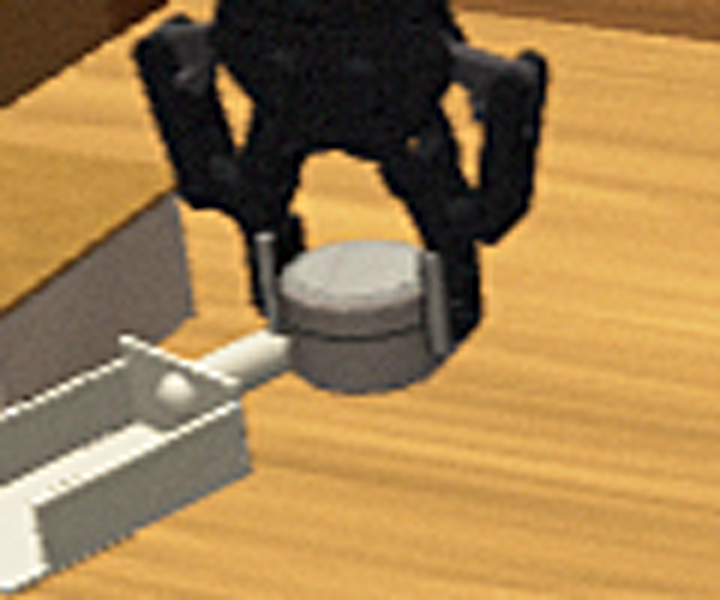

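>>> send_rows([
  [-2,0,0.2,0,0],
  [-4,0,0.4,0,0],
  [-4,0,0.4,0,0],
  [-4,0,0.4,0,0],
  [-4,0,0.4,0,0],
  [-4,0,0.4,0,0],
  [-4,0,0.4,0,0],
  [-4,0,0.4,0,0],
  [-4,0,0.4,0,0],
  [-4,0,0.4,0,0],
  [-3.3,0,0.3,0,0],
  [0,0,0,0,0],
])

```text
clock: 6.6
tcp_pos: [0.5077, 0.188, 0.191]
orientation: [-1.239, 1.166, -1.162]
contact_force: [-0.3, -0.9, -2.0]
grip_width: 0.0517
```

Run:
```python
from h import *
go([.5108,.1844,.195]); o=r.get_obs()
a=.0558;Rz=np.array([[np.cos(a),-np.sin(a),0],[np.sin(a),np.cos(a),0],[0,0,1]])
P=np.array([(58,55,10),(58,-55,10),(-58,-55,10),(-58,55,10),(51,23,122),(51,-23,122),(-51,-23,122),(-51,23,122)])/1000@Rz.T+[.5128,.1839,0]
for n in ["wrist","top","scene"]:
    f=r.grab_frame(n); im=f["image"].copy()
    for p in proj(f,P): 
        if abs(p).max()<900: cv2.circle(im,tuple(int(round(v)) for v in p),2 if n=="wrist" else 0,(0,255,0),-1)
    if n=="wrist": save("wrist5.png",im,None,1.4)
    if n=="scene": save("scene5.png",im,(310,110,450,300),3)
    if n=="top": save("top5.png",im,(110,160,250,300),4)
```

```text
t 6.6 tcp [0.5077 0.188  0.191 ] jaw -86.48 down [-2.5e-03  9.0e-04 -1.0e+00] F [-0.3 -0.9 -2. ] w 0.0517
shift tool cm [ 0.38 -0.4   0.29]
```

View pics/wrist5.png

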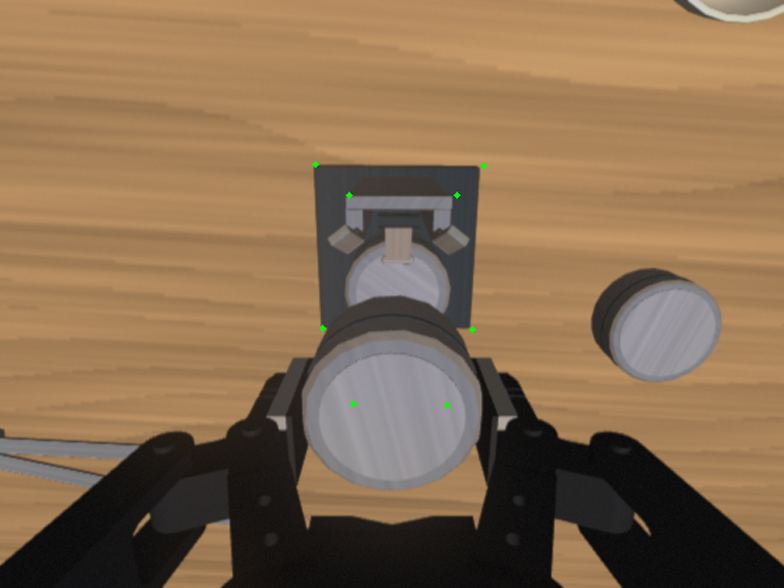

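View pics/scene5.png

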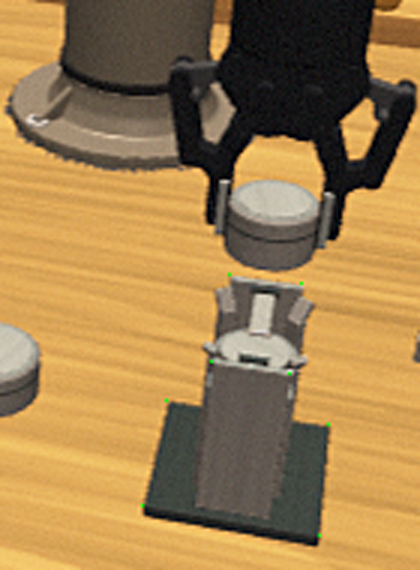

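Run:
```python
from h import *
from scipy.optimize import least_squares
o,M=st();t=o["tcp_pos"];f=r.grab_frame("wrist")
print("proj tcp@lid",(proj(f,t+[0,0,.0155])*1.4).round(1),"image at 1.4: tin lid centre ~ (391,411)")
# dispenser pose from wrist: 1.4x pixels of base corners and plate top outer edge
q=np.array([(315,165),(480,167),(471,327),(322,327),(346,196),(452,196),(397,294)],float)/1.4
obj=np.array([(58,55,10),(58,-55,10),(0,0,0),(0,0,0),(51,23,122),(51,-23,122)])/1000
idx=[0,1,4,5]
def tf(p,ob):
    c,s=np.cos(p[2]),np.sin(p[2]); return ob@np.array([[c,-s,0],[s,c,0],[0,0,1]]).T+[p[0],p[1],0]
s=least_squares(lambda p:(proj(f,tf(p,obj[idx]))-q[idx]).ravel(),[.51,.18,0.05])
print(s.x.round(4),np.abs(s.fun).max())
# tin lid ellipse fit: centre offset in tool x,z and height, dia 52-54
L=np.array([(304,412),(480,412),(391,488)])/1.4
th=np.linspace(0,2*np.pi,721)
for dia in (.052,.054):
  def res(p):
    c=t+p[0]*M[:,0]+p[1]*M[:,2]+np.c_[dia/2*np.cos(th),dia/2*np.sin(th),0*th+p[2]]
    u=proj(f,c); return [u[:,0].min()-L[0,0],u[:,0].max()-L[1,0],u[:,1].max()-L[2,1]]
  print(dia,least_squares(res,[0,0,.016]).x.round(4))
```

```text
t 6.75 tcp [0.5085 0.1836 0.1912] jaw -86.82 down [-0.0021 -0.0014 -1.    ] F [-0.3 -0.4 -0.2] w 0.0517
proj tcp@lid [[390.5 425.3]] image at 1.4: tin lid centre ~ (391,411)
[0.513  0.1805 0.0459] 1.5428216412008453
0.052 [0.0004 0.0003 0.0114]
0.054 [ 0.0005 -0.0027  0.0069]
```

The arm was still settling during that picture, so I'll redo the wrist check now it is at rest.

Run:
```python
from h import *
o,M=st()
a=.0558;Rz=np.array([[np.cos(a),-np.sin(a),0],[np.sin(a),np.cos(a),0],[0,0,1]])
P=np.array([(58,55,10),(58,-55,10),(51,23,122),(51,-23,122)])/1000@Rz.T+[.5128,.1839,0]
f=r.grab_frame("wrist"); im=f["image"].copy(); st()
for p in proj(f,P): cv2.circle(im,tuple(int(round(v)) for v in p),1,(0,255,0),-1)
save("wrist6.png",im,(190,100,390,360),2.3*1.3)
```

```text
t 6.8 tcp [0.5087 0.1833 0.1915] jaw -86.87 down [-0.0015 -0.0013 -1.    ] F [-0.1 -0.7 -2.1] w 0.0517
t 6.85 tcp [0.5089 0.1833 0.1917] jaw -86.88 down [-0.0011 -0.0011 -1.    ] F [ 0.3 -0.6 -1.8] w 0.0518
```

View pics/wrist6.png

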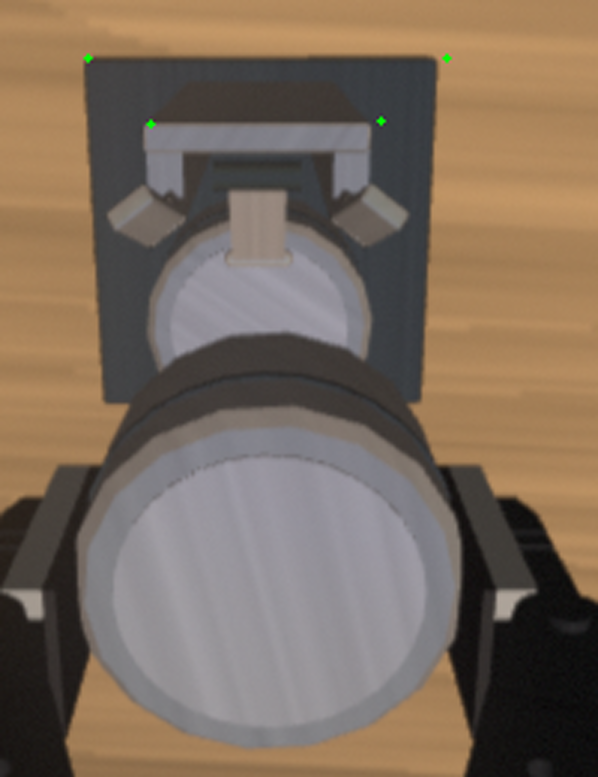

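In the resting wrist view the dispenser centre (column 259) sits about 2 mm to +y of the jaw centre (column 269); the plate's outer edge in x fits. I'll correct y and x and lower towards the catches.

>>> send_rows([
  [-0.2,0,0.3,0,0],
  [0,1,0,0,0],
  [0,1.5,0,0,0],
  [0,1.5,0,0,0],
  [0,1,0,0,0],
  [0,0,0,0,0],
  [0,0,0,0,0],
])

```text
clock: 7.72
tcp_pos: [0.5121, 0.1872, 0.1425]
orientation: [-1.235, 1.167, -1.168]
contact_force: [0.2, -0.4, -0.8]
grip_width: 0.0519
```

Run:
```python
from h import *
go([.5118,.1855,.1276])
for n,b,s in (("wrist",(190,100,390,360),3),("scene",(330,150,430,270),5),("top",(130,180,230,280),5)):
    f=r.grab_frame(n); save(n+"7.png",f["image"],b,s)
go([.5118,.1855,.1276])
```

```text
t 7.72 tcp [0.5121 0.1872 0.1425] jaw -86.77 down [ 4.e-04  2.e-04 -1.e+00] F [ 0.2 -0.4 -0.8] w 0.0519
shift tool cm [ 0.17  1.49 -0.04]
t 7.88 tcp [0.5123 0.1872 0.1428] jaw -86.78 down [ 1.e-03  3.e-04 -1.e+00] F [-1.2  0.3 -0.5] w 0.0518
shift tool cm [ 0.16  1.52 -0.06]
```

View pics/wrist7.png

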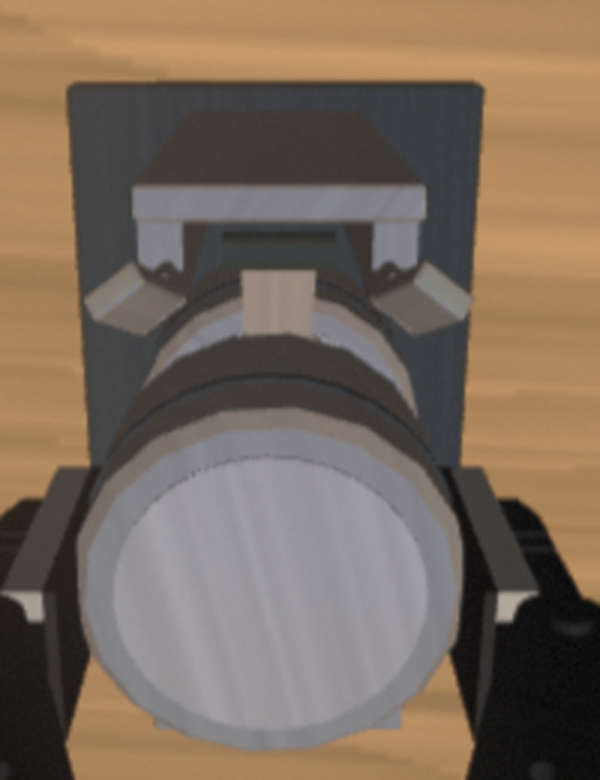

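View pics/scene7.png

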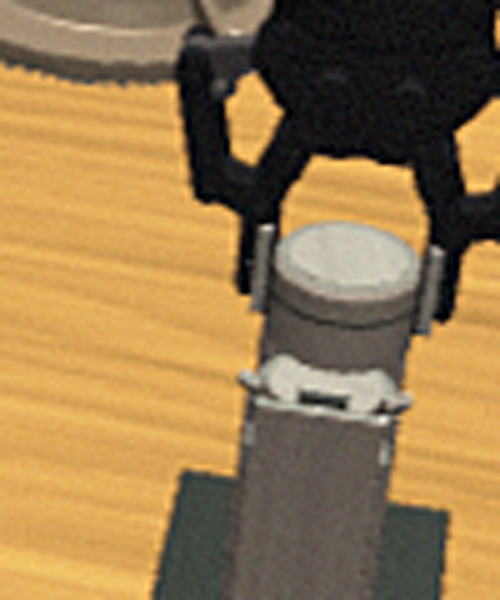

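Centre is now about 1.4 mm to -y. I'll correct it and go down to the catches.

>>> send_rows([
  [0.14,0,0,0,0],
  [0,0.6,0,0,0],
  [0,0.6,0,0,0],
  [0,0.4,0,0,0],
  [0,0,0,0,0],
], force=100)

```text
clock: 8.5
tcp_pos: [0.5113, 0.1857, 0.1259]
orientation: [-1.237, 1.168, -1.167]
contact_force: [-2.8, -0.7, 1.8]
grip_width: 0.0512
```

Run:
```python
from h import *
st()
for n,b,s in (("wrist",(190,100,390,360),3),("scene",(330,150,430,270),5)):
    f=r.grab_frame(n); save(n+"8.png",f["image"],b,s)
st()
```

```text
t 8.5 tcp [0.5113 0.1857 0.1259] jaw -86.76 down [-1.5e-03 -4.0e-04 -1.0e+00] F [-2.8 -0.7  1.8] w 0.0512
t 8.6 tcp [0.5114 0.1857 0.1261] jaw -86.76 down [-1.1e-03 -3.0e-04 -1.0e+00] F [-2.7 -0.2  2.2] w 0.0512
```

View pics/wrist8.png

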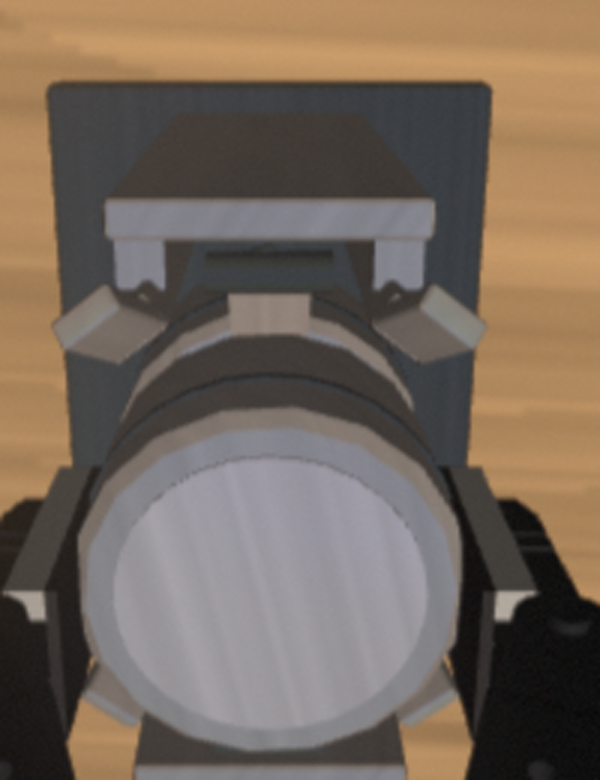

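View pics/scene8.png

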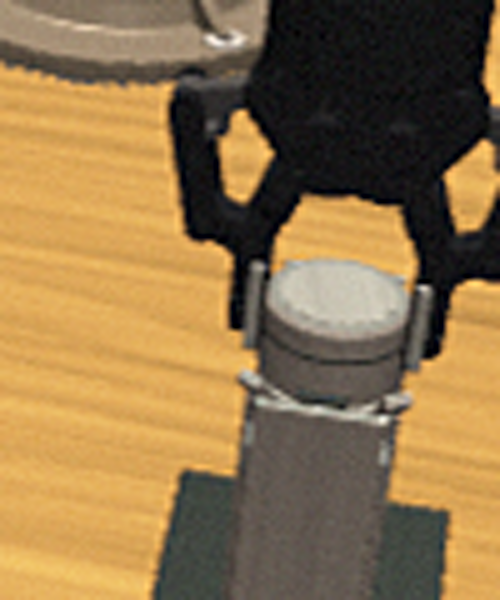

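Run:
```python
from h import *
o,M=st();f=r.grab_frame("wrist")
q=lambda c:np.array(c,float)/3+[190,100]-.33
u=ray(f,q([(106,199),(434,199),(136,767),(405,767)]),.122);print(u.round(4).tolist())
d=(u-o["tcp_pos"])@M*1000;print(d.round(1).tolist()) # tool frame mm
# lid of held tin: rim extents
L=ray(f,q([(80,590),(460,590),(270,748),(270,427)]),o["tcp_pos"][2]+.0155);print(((L-o["tcp_pos"])@M*1000).round(1).tolist())
```

```text
t 8.6 tcp [0.5114 0.1857 0.1261] jaw -86.76 down [-1.1e-03 -3.0e-04 -1.0e+00] F [-2.7 -0.2  2.2] w 0.0512
[[0.5623, 0.2107, 0.122], [0.5648, 0.1659, 0.122], [0.4666, 0.2053, 0.122], [0.4692, 0.1604, 0.122]]
[[-22.2, 4.0, 52.3], [22.7, 4.1, 52.3], [-22.1, 4.2, -43.6], [22.8, 4.2, -43.6]]
[[-25.0, -15.5, 3.4], [25.6, -15.5, 3.4], [0.3, -15.5, -22.3], [0.3, -15.5, 27.1]]
```

The tin is centred to about 1 mm. Start pushing.

>>> send_rows([
  [0,0.5,-0.1,0,0],
  [0,0.5,0,0,0],
  [0,0.5,0,0,0],
  [0,0.5,0,0,0],
  [0,0.5,0,0,0],
  [0,0,0,0,0],
])

```text
clock: 9.4
tcp_pos: [0.5111, 0.1856, 0.1009]
orientation: [-1.235, 1.168, -1.168]
contact_force: [2.5, 0.1, 3.3]
grip_width: 0.0512
```

Run:
```python
from h import *
st()
for n,b,s in (("wrist",(190,100,390,360),3),("scene",(330,150,430,270),5)):
    f=r.grab_frame(n); save(n+"9.png",f["image"],b,s)
st()
```

```text
t 9.4 tcp [0.5111 0.1856 0.1009] jaw -86.78 down [ 0.e+00  1.e-04 -1.e+00] F [2.5 0.1 3.3] w 0.0512
t 9.5 tcp [0.5111 0.1856 0.1012] jaw -86.78 down [ 1.e-04  1.e-04 -1.e+00] F [2.3 0.7 3.4] w 0.0513
```

View pics/wrist9.png

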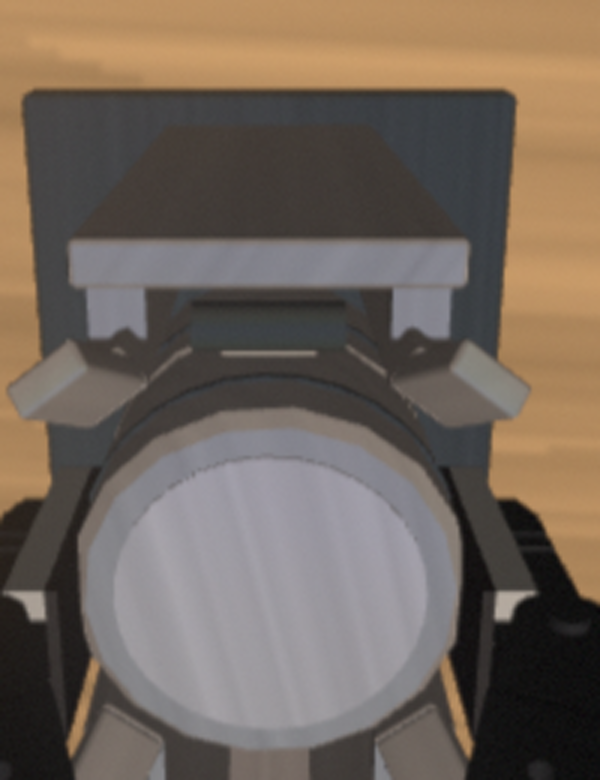

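View pics/scene9.png

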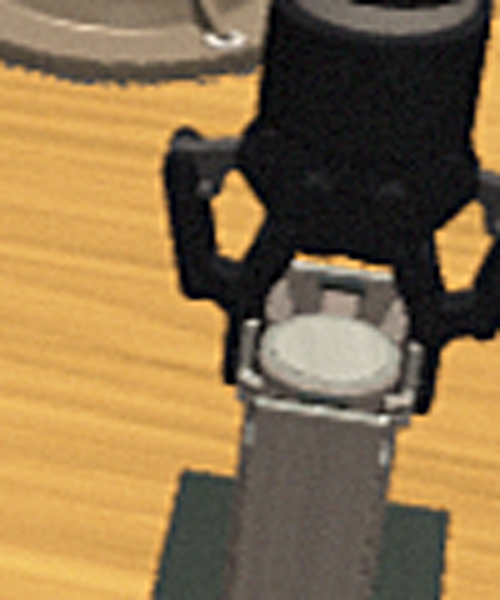

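>>> send_rows([
  [0,0.5,0,0,0],
  [0,0.5,0,0,0],
  [0,0.5,0,0,0],
  [0,0.5,0,0,0],
  [0,0.4,0,0,0],
  [0,0.3,0,0,0],
  [0,0.2,0,0,0],
  [0,0,0,0,0],
])

```text
clock: 10.5
tcp_pos: [0.5111, 0.1856, 0.0722]
orientation: [-1.235, 1.168, -1.168]
contact_force: [0.8, -0.6, 6.1]
grip_width: 0.0515
```

Run:
```python
from h import *
st()
for n,b,s in (("wrist",(190,100,390,360),3),("scene",(330,150,430,270),5)):
    f=r.grab_frame(n); save(n+"10.png",f["image"],b,s)
st()
```

```text
t 10.5 tcp [0.5111 0.1856 0.0722] jaw -86.78 down [ 2.e-04  1.e-04 -1.e+00] F [ 0.8 -0.6  6.1] w 0.0515
t 10.6 tcp [0.5111 0.1856 0.0723] jaw -86.78 down [ 3.e-04  0.e+00 -1.e+00] F [1.4 0.  5.2] w 0.051
```

View pics/wrist10.png

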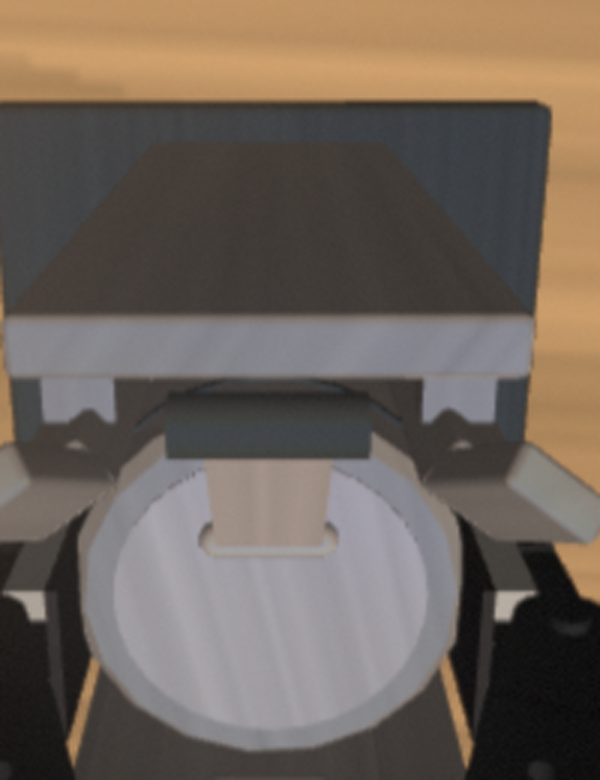

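View pics/scene10.png

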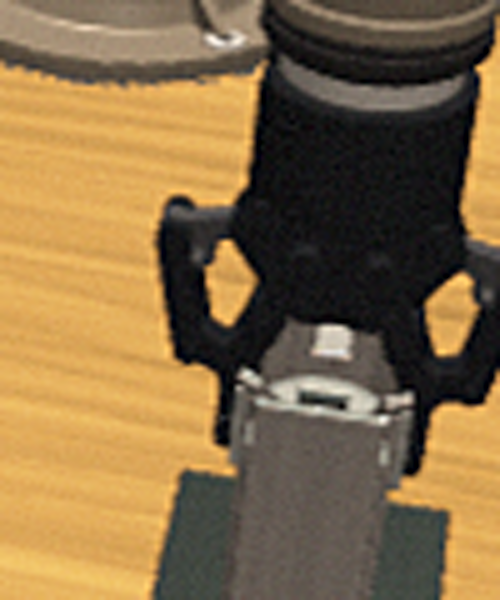

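The +x catch has sprung over the lid (seen at (270,540)), but the -x one doesn't show over the near edge. I'll push on to the stop.

>>> send_rows([
  [0,0.1,0,0,0],
  [0,0.1,0,0,0],
  [0,0.1,0,0,0],
  [0,0,0,0,0],
])

```text
clock: 11.1
tcp_pos: [0.5111, 0.1856, 0.0693]
orientation: [-1.235, 1.167, -1.168]
contact_force: [0.5, -0.3, 6.5]
grip_width: 0.0515
```

Run:
```python
from h import *
st()
for n,b,s in (("wrist",(180,220,380,420),3),("scene",(340,200,420,270),7)):
    f=r.grab_frame(n); save(n+"11.png",f["image"],b,s)
st()
```

```text
t 11.1 tcp [0.5111 0.1856 0.0693] jaw -86.78 down [ 3.e-04  1.e-04 -1.e+00] F [ 0.5 -0.3  6.5] w 0.0515
t 11.2 tcp [0.5111 0.1856 0.0694] jaw -86.78 down [ 3.e-04  0.e+00 -1.e+00] F [0.6 0.4 5.6] w 0.0512
```

View pics/wrist11.png

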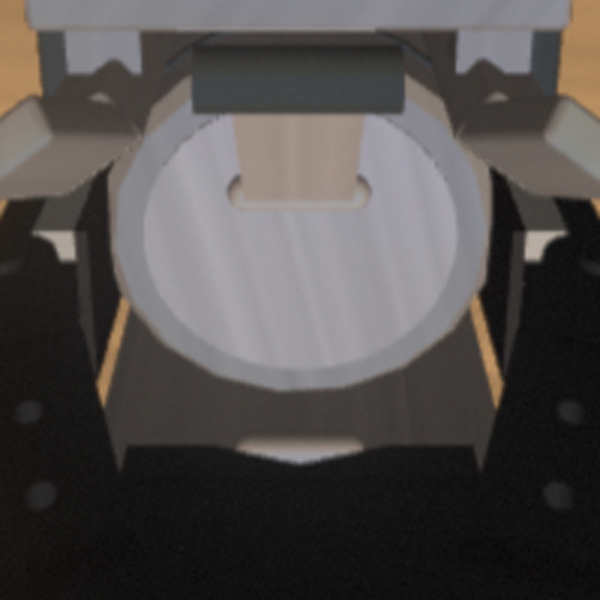

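View pics/scene11.png

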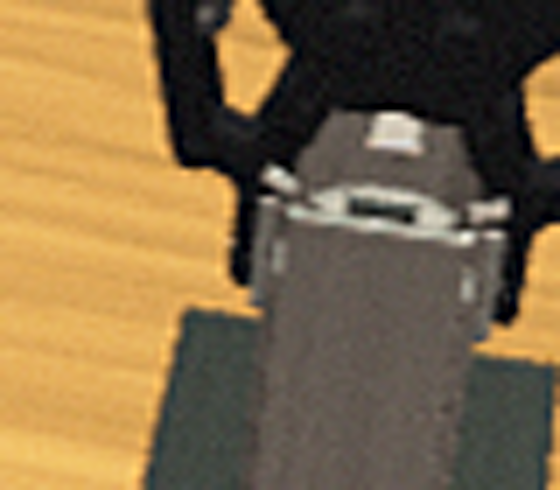

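Run:
```python
from h import *
o,M=st();f=r.grab_frame("wrist")
ax=o["tcp_pos"].copy()+ .0014*M[:,2]
for dx in (18,-18,-24,-28,-32):
    for z in (.1,.104):
        p=ax+dx/1000*M[:,2];p[2]=z;print(dx,z,((proj(f,p)-[180,220])*3).round(0))
```

```text
t 11.2 tcp [0.5111 0.1856 0.0694] jaw -86.78 down [ 3.e-04  0.e+00 -1.e+00] F [0.6 0.4 5.6] w 0.0512
18 0.1 [[296. 183.]]
18 0.104 [[296. 202.]]
-18 0.1 [[297. 437.]]
-18 0.104 [[297. 463.]]
-24 0.1 [[297. 476.]]
-24 0.104 [[297. 502.]]
-28 0.1 [[297. 500.]]
-28 0.104 [[297. 527.]]
-32 0.1 [[297. 525.]]
-32 0.104 [[297. 552.]]
```

The -x catch tip at row 440–450 matches the value computed for a sprung catch (437; retracted would be ≥500), so both are over the lid. I'll ease up 1 cm, then open.

>>> send_rows([
  [0,-0.3,0,0,0],
  [0,-0.4,0,0,0],
  [0,-0.3,0,0,0],
  [0,0,0,0,0],
  [0,0,0,0,0.7],
  [0,0,0,0,0.8],
  [0,0,0,0,0.9],
  [0,0,0,0,0.9],
], force=30)

```text
clock: 12.25
tcp_pos: [0.5107, 0.1854, 0.079]
orientation: [-1.236, 1.168, -1.168]
contact_force: [-0.2, -0.1, 0.1]
grip_width: 0.0771
```

Run:
```python
from h import *
st()
for n,b,s in (("wrist",(80,120,480,420),2),):
    f=r.grab_frame(n); save(n+"12.png",f["image"],b,s)
```

```text
t 12.25 tcp [0.5107 0.1854 0.079 ] jaw -86.78 down [-6.e-04 -3.e-04 -1.e+00] F [-0.2 -0.1  0.1] w 0.0771
```

View pics/wrist12.png

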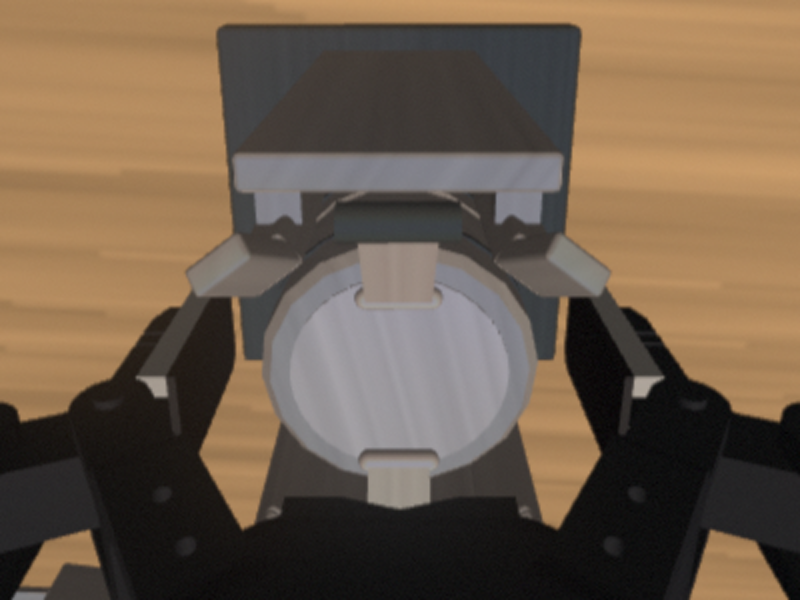

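Both catches now lie over the new tin's lid, at (398,300) and (398,460), and the fingers are clear. Retreating straight up.

>>> send_rows([
  [0,-1,0,0,0.9],
  [0,-2,0,0,0.9],
  [0,-3,0,0,0.9],
  [0,-4,0,0,0.9],
  [0,-4,0,0,0.9],
  [0,-2,0,0,0.9],
  [0,-1,0,0,0.9],
  [0,0,0,0,0.9],
  [0,0,0,0,0.9],
])

```text
clock: 13.42
tcp_pos: [0.5104, 0.1853, 0.2483]
orientation: [-1.237, 1.169, -1.167]
contact_force: [-0.8, -0.3, 0.1]
grip_width: 0.0767
```

Run:
```python
from h import *
st()
f=r.grab_frame("wrist"); save("wrist13.png",f["image"],(180,100,380,300),3)
f=r.grab_frame("scene"); save("scene13.png",f["image"],(340,190,430,300),5)
```

```text
t 13.43 tcp [0.5104 0.1853 0.2483] jaw -86.78 down [-1.7e-03 -7.0e-04 -1.0e+00] F [-0.8 -0.3  0.1] w 0.0767
```

View pics/wrist13.png

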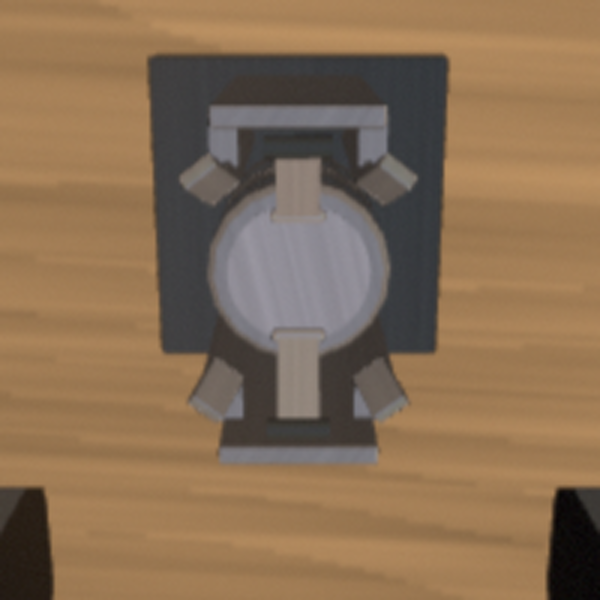

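View pics/scene13.png

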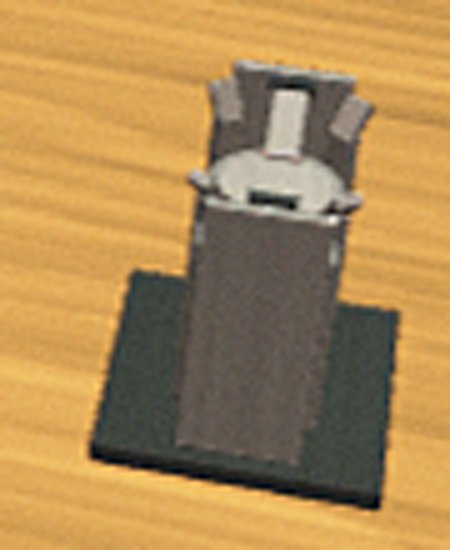

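The tin sits flat at catch level with both catches over its lid, at (298,217) and (298,333), and the arm is clear.

Run:
```python
from bench import r
print(r.hand_in())
```

```text
the job is handed in; nothing more can be done
None
```

The 54 mm plain steel tin is loaded in the dispenser, snapped under both catches and held there, and I handed the job in at about 13.5 s of the 38 s. I picked it out from the red, wide and slim ones, set it on the catches with the fingers in the y gaps, and pushed it to an estimated 15 mm below the catch tips. Then I eased up 1 cm, let go and withdrew straight up.

**Last checks:** After withdrawing, the wrist view shows both catches over the new lid. The scene view shows that lid level at the same height the first tin's lid had before. The arm is about 15 cm clear with no contact force, and the highest wrist force I read was about 7.5 N.

**Disagreements:**
- The top camera put the dispenser about 2 mm off in y compared with the wrist and scene cameras. I centred on the wrist view.
- While pushing, the -x catch was at first hidden behind the gripper body. I confirmed it by computing where its tip should appear, and again after release.
- I saw no force rise at the bottom stop, so the 15 mm depth comes from the tool height, not from a felt stop.

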